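Teach the lens sorting cell by pointing

TASK

Teach the lens sorter where to work: point down at the middle of the amber lens with the fingertips about 3 cm above it and stay there at least two seconds, then point the same way at the middle of the floor of the empty tray for at least two seconds, then press the green button fully down to save and let it come back up. Touch nothing but the button (lenses, trays and the things lying around stay where they are), and do not lower the fingers over the grey lens.

Things in the scene. Friction and masses are not known exactly. Their poses are not given: they have to be found in the camera images.
- lens_amber: Amber-orange domed lens blank, 70 mm diameter, 9 mm high at its middle, loose, lying dome up in one of the three white trays, anywhere near the tray's middle. Origin: centre of its underside; z up.
- lens_grey: Dark grey lens blank of the same shape and size, lying in another tray. Not wanted. Origin: centre of its underside; z up.
- tray_empty: The white open tray with nothing in it: 170 mm (its x) by 130 mm (its y), 25 mm high, walls 3 mm, floor 3 mm thick, loose. Origin: centre of its underside; z up.
- tray_amber: Identical white tray, 170 x 130 x 25 mm, in which the amber lens lies. Origin: centre of its underside.
- tray_grey: Identical white tray, 170 x 130 x 25 mm, in which the grey lens lies. Origin: centre of its underside.
- save_top (a point): Middle of the top face of the green push button (30 mm diameter, pressed straight down) in its black round housing on a fixed grey box, 70 x 60 x 30 mm. The point lies 52 mm above the bench and moves with the button.
- save (a joint): Travel of the green button: 0 up, 0.006 m fully down; it springs back. About 5 N presses it fully down.
- screwdriver: Orange-handled screwdriver, 150 mm long, lying loose. Leave alone. Origin: under its middle.
- bottle: Small upright lens-cleaner bottle, 40 mm diameter, 85 mm high, loose. Leave alone. Origin: centre of its underside.
- spectacles: Black spectacle frame with red folded temples, 134 mm (its y) by 50 mm, 9 mm high, lying loose. Leave alone. Origin: between the rims, on the bench.
Not all that is in view belongs to the job. Leave any black look-alike of the tray_amber alone.

How it is judged:
On the way, in this order (a step that is already met when the one before it is completed fails the run):
1. the fingers point at the amber lens from just above and stay two seconds (horizontal distance between the grasp point and lens_amber below 0.028 m and z of the grasp point in the frame of lens_amber between 0 and 0.08 m), for 2 s.
2. then they point at the middle of the empty tray's floor from just above and stay two seconds (horizontal distance between the grasp point and tray_empty below 0.03 m and z of the grasp point in the frame of tray_empty between 0 and 0.08 m), for 2 s.
3. then the green button is pressed down (value of joint save above 0.005 m), for 0.05 s.
At the end, for the whole second after the job is handed in: Both pointings were held 2 s (grasp point within 28 mm of the lens's middle, 30 mm of the tray's, under 80 mm above its underside), then the button went down over 5 mm. Now it is up (under 1.5 mm); lenses, trays and bystanders rest within 10 mm of their starts (value of joint save below 0.0015 m and distance of each of tray_amber, tray_grey, tray_empty, lens_amber, lens_grey, screwdriver, bottle, spectacles from where it was at the start of the episode below 0.01 m and linear speed of each of tray_amber, tray_grey, tray_empty, lens_amber, lens_grey below 0.01 m/s); the robot touches nothing.
It fails at once if a lens or a tray is touched by the robot (contact force between any of the fingers, the arm and lens_amber above 0.3 N or contact force between any of the fingers, the arm and lens_grey above 0.3 N or contact force between any of the fingers, the arm and tray_amber above 0.3 N or contact force between any of the fingers, the arm and tray_grey above 0.3 N or contact force between any of the fingers, the arm and tray_empty above 0.3 N).
It fails at once if a bystander is touched by the robot (contact force between any of the fingers, the arm and screwdriver above 0.3 N or contact force between any of the fingers, the arm and bottle above 0.3 N or contact force between any of the fingers, the arm and spectacles above 0.3 N).
It fails at once if a lens, a tray or a bystander is moved or lifted more than 10 mm (distance of any of lens_amber, lens_grey, tray_amber, tray_grey, tray_empty, screwdriver, bottle, spectacles from where it was at the start of the episode above 0.01 m).
It fails at once if the fingers are lowered over the grey lens (to less than about 50 mm above it) (horizontal distance between the grasp point and lens_grey below 0.028 m and z of the grasp point in the frame of lens_grey between 0 and 0.08 m).
It also fails if it takes over 56 s, if anything falls off the work surface, if the arm or the gripper's body presses on something with over 40 N, if the wrist force passes 120 N, or if a joint passes its speed limit or range.

ROBOT

A 6-joint arm with a two-finger parallel gripper is mounted at the origin on the work surface. World frame = base frame: x ahead of the robot, y to its left, z up, the work surface at z = 0. Lengths are in m, angles in rad, forces in N, time in s.
With the tool pointing down it reaches from about 0.4 to 0.925 m from the base axis. Payload 3.4 kg.
Tool frame: the origin (TCP) lies midway between the tips of the shut fingers; the grasp point (between the pads) lies 19 mm behind it; y points along the fingers, z is the direction in which the jaws open and shut, and the axes are right-handed (so a half turn about y gives the same grasp; the last joint's range is limited). The gripper opens to 85 mm and grips with 20 to 120 N. Pads are 22 mm wide; open, the fingers measure 114 mm over their backs; the gripper's body (76 mm by 85 mm) begins 54 mm behind the grasp point. The pads swing forward as they close: fully open they stand 13 mm farther back than shut.
Start: joints at [-1.216, 0.307, 1.506, -0, 1.328, -0.073], TCP at [0.239, -0.523, 0.231] pointing down, gripper open.
Joint ranges: [-3.12, 3.12], [-1.05, 2.28], [0.14, 2.33], [-1.42, 4.57], [0.1, 2.73], [-2.68, 2.68]. Speed limits (rad/s): [2.57, 2.57, 3.14, 3.14, 3.14, 3.14].

INTERFACE

Orientations are given as a rotation vector (axis times angle).
In Python, from bench import ctrl, snapshot, get_calibration, spotter gives the robot as it stands.
- The arm moves only by the tool step_arm, never from a script. Its argument "rows" is a list that holds one entry, the list of rows, each a list of 4 numbers: the shift along the world's x, y, z in m, then the turn about the world's z in units of 5 degrees (1.0 is 5 degrees). In form: [[[tx, ty, tz, twist], ...]]. A call has 1 to 12 rows; each row shifts and turns the commanded pose from where the row before left it; what a row does not reach is not made up. A row lasts 1/12 s, in which the tool goes at most 41.7 mm and 7.16 degrees, less where a joint would pass 70% of its speed; a pose out of reach is approached as far as the arm can. A call is refused whole if a number of a shift passes 0.0417 or a number of a turn 1, either way. A call with a gripper value outside its range is refused whole. "fingers" is the opening, from -1 (shut) to 1 (fully open), so that 0 is half open, set as the call begins (left out, the last holds). The fingers move at their own pace and stop on an object; "squeeze" is the grip in N (left out, the last holds). Time passes only in rows, so rows that do not move let the fingers close. It gives the time, the measured TCP pose, the force and the opening at its end, in the units of the state.
- ctrl.get_state(): the state, without advancing time (a new reading comes with each control period).
- snapshot(name): name is "side" or "top" or "wrist"; returns the picture (420x560x3 uint8, red, green, blue); there is no depth.
- get_calibration(name): a dict with "fx", "fy", "cx", "cy" (pixels), "k1" (the pictures are not rectified: a ray, as slopes to the right and down, at radius r is drawn at 1 + k1 r^2 times it, then the intrinsics apply), "rvec" (rotation vector, rad) and "tvec" (3), from world to camera coordinates, as OpenCV has them. Camera axes: x right, y down, z forward; pixel columns grow to the right and rows downward; lengths in m; the calibration is good to about 2 mm. A picture is of the moment at which its call begins: read the wrist's pose just before it. get_calibration takes no time and is no camera call; for the wrist camera it gives the pose at the moment of the call.
- ctrl.close_job(): hands the job in, once; it reports no verdict.
Trained networks look in the newest picture that a camera, given by its name, has taken for a name from the list of things; names that differ only in an ending like _2 or _b are one class to them, and where a whole thing is asked for, a point or a joint stands for the part that bears it (a point fixed in the world has none). Each returns a list of dicts, best first, with "conf" (0 to 1); they miss things now and then, are a little off and sometimes report something else, mostly with a low value. They report only what shows in the picture. A call takes as long as a camera call. They do not tell look-alikes from the thing itself.
- spotter.silhouettes(name, camera): "pixels" (420x560 bool, what is visible of it) and "box" ([left, top, right, bottom] as shares, 0 to 1, of the picture: columns of its width, rows of its height, round what is visible of it).
- spotter.tip_of(name, camera): "position" ([column, row] as shares, 0 to 1, of the picture: columns of its width, rows of its height: a listed point, or the origin of a listed thing).
The state is a dict: "time_s": time; "joint_pos": joint angles; "joint_vel": joint speeds; "effort": joint torques, N m; "tcp_pos": TCP position; "ee_rot": TCP orientation; "contact_force": force on the tool from outside, world axes, zero at the start; "torque": the same for the moment, N m; "grip_width": opening from 0.0 (shut) to 1.0 (fully open).
Only numpy, scipy, OpenCV 4.12 (cv2) and the standard library are available. Lean on these libraries where they do the work, as an engineer would, in place of code of your own. Each camera call takes 0.05 s, during which the arm holds its last target. There are 200 camera calls.

## Working session

There is one attempt and no reset: what is moved stays moved. The work goes in short steps, Python scripts to look and compute and a tool call to move; the robot and the scene stay as the last step left them, time stands still between calls to the robot, and variables do not carry over. Pictures are saved under pics/ and viewed, about 8 in all and at most 12, crops included, and the job is handed in when it is done.

Besides the shell and the picture viewer there is one more tool, called after "Request:" by a JSON object that holds its "method" and its "body". step_arm: Moves the arm, as the interface text tells. Its arguments: {"type":"object","properties":{"rows":{"type":"array"},"fingers":{"type":"number"},"squeeze":{"type":"number"}},"required":["rows"]}

```bash
mkdir -p pics; cat > h.py <<'E'
import numpy as np, cv2
from bench import ctrl, snapshot, get_calibration, spotter
def ray(cal,u,v):
    x=(u-cal["cx"])/cal["fx"]; y=(v-cal["cy"])/cal["fy"]
    rd=np.hypot(x,y); r=rd
    for _ in range(20): r=rd/(1+cal["k1"]*r*r)
    s=r/rd if rd>0 else 1
    R=cv2.Rodrigues(np.array(cal["rvec"],float))[0]; t=np.array(cal["tvec"],float).ravel()
    return -R.T@t, R.T@np.array([x*s,y*s,1])
def at_z(cal,u,v,z):
    o,d=ray(cal,u,v); return o+d*(z-o[2])/d[2]
def save(img,name,scale=1):
    cv2.imwrite("pics/"+name,cv2.resize(img[:,:,::-1],None,fx=scale,fy=scale))
E
python3 - <<'E'
from h import *
cals={}
for c in("top","side"):
    im=snapshot(c); save(im,c+"0.png",1.4); cal=get_calibration(c); print(c,ray(cal,280,210)[0].round(3))
    for n,z in(("lens_amber",.003),("lens_grey",.003),("tray_empty",0),("tray_amber",0),("tray_grey",0),("save_top",.052),("bottle",0),("screwdriver",0),("spectacles",0)):
        for r in spotter.tip_of(n,c)[:4]:
            u,v=r["position"][0]*560,r["position"][1]*420
            print(n,round(r["conf"],2),round(u),round(v),at_z(cal,u,v,z)[:2].round(3))
print(ctrl.get_state())
E
```

```text
top [0.437 0.    1.543]
lens_amber 0.94 290 203 [ 0.639 -0.013]
lens_grey 0.67 194 245 [0.516 0.264]
tray_empty 0.74 376 240 [ 0.532 -0.258]
tray_amber 0.94 110 249 [0.505 0.504]
tray_amber 0.92 451 203 [ 0.638 -0.476]
tray_amber 0.91 467 295 [ 0.378 -0.512]
tray_amber 0.77 380 153 [ 0.786 -0.273]
tray_grey 0.95 192 237 [0.538 0.272]
save_top 0.46 316 274 [ 0.434 -0.083]
bottle 0.46 231 159 [0.769 0.162]
screwdriver 0.8 392 310 [ 0.333 -0.301]
side [0.224 0.876 0.679]
lens_amber 0.54 261 224 [ 0.632 -0.002]
lens_grey 0.67 260 299 [0.509 0.29 ]
tray_empty 0.89 313 193 [ 0.532 -0.243]
tray_amber 0.92 306 162 [ 0.635 -0.477]
tray_amber 0.82 213 370 [0.522 0.497]
tray_amber 0.81 371 167 [ 0.377 -0.511]
tray_amber 0.76 264 225 [ 0.62  -0.003]
tray_grey 0.62 254 292 [0.533 0.269]
save_top 0.49 331 210 [ 0.43  -0.077]
bottle 0.85 191 246 [0.778 0.163]
bottle 0.68 262 293 [0.514 0.266]
screwdriver 0.63 373 193 [ 0.336 -0.315]
spectacles 0.78 321 323 [0.351 0.306]
{'time_s': 1.0, 'joint_pos': array([-1.21551066e+00,  3.06796867e-01,  1.50642154e+00, -2.49440240e-05,
        1.32843391e+00, -7.35315977e-02]), 'joint_vel': array([ 2.22713923e-04, -4.06227903e-04,  1.88482224e-04,  2.15046938e-04,
       -3.86161058e-05, -9.23549856e-04]), 'effort': array([-5.23914787e-04, -4.57488298e+01, -2.52343386e+01, -1.28137199e-04,
        5.58400316e-04,  1.29669220e-05]), 'tcp_pos': array([ 0.23902823, -0.52294074,  0.23129855]), 'ee_rot': array([-0.43217161,  1.98453955, -1.98442649]), 'contact_force': array([ 0.25352564, -0.10561899, -0.05695769]), 'torque': array([ 0.03248359,  0.03742361, -0.01313103]), 'grip_width': 0.9972193931696361}
```

View pics/top0.png

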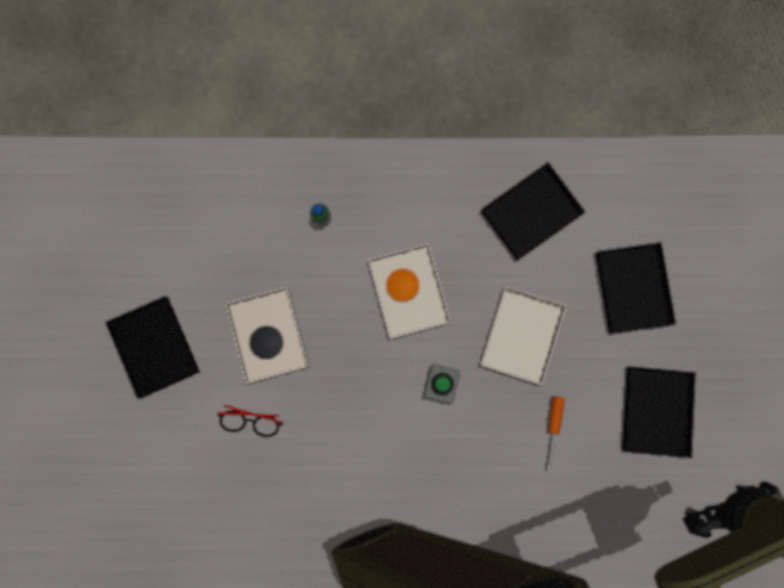

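View pics/side0.png

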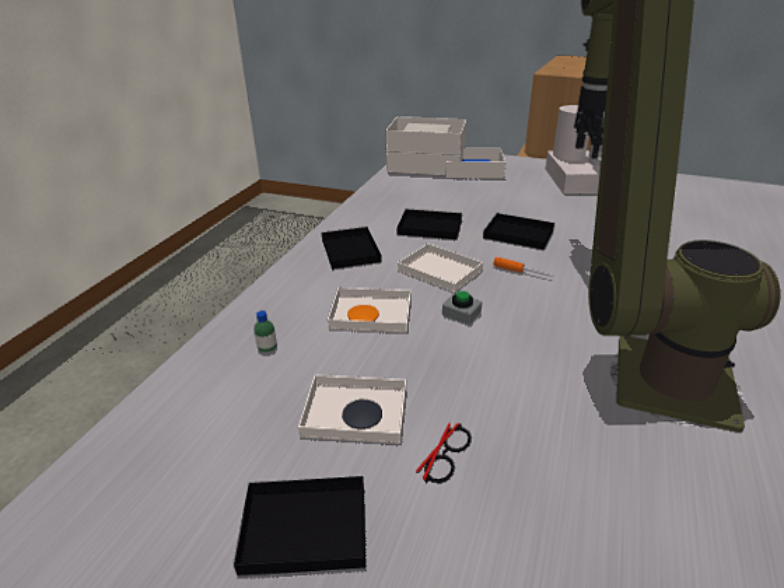

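Top picture (in 1.4× pixels): amber lens in the white tray at (402,284), grey lens at (266,342), empty white tray at (521,336), green button at (442,383). The four black trays at (152,347), (532,211), (635,288) and (658,411) are look-alikes. The orange screwdriver handle at (557,415) is the only other orange thing. The side view agrees and also shows a stack of white boxes at the back, at (426,145), which isn't part of the job. I'll refine by colour and take the crop check.

```bash
python3 - <<'E'
from h import *
im=snapshot("top"); cal=get_calibration("top"); hsv=cv2.cvtColor(im,cv2.COLOR_RGB2HSV)
def cen(mask,box,z,n):
    m=np.zeros(mask.shape,np.uint8); a,b,c,d=box; m[b:d,a:c]=mask[b:d,a:c]
    k,l,s,ce=cv2.connectedComponentsWithStats(m.astype(np.uint8)); i=1+s[1:,4].argmax()
    r=cv2.minAreaRect(np.argwhere(l==i)[:,::-1].astype(np.float32))
    for t,(u,v) in(("cen",ce[i]),("rect",r[0])): print(n,t,np.round((u,v),1),at_z(cal,u,v,z)[:2].round(4),s[i,4],np.round(r[1],1),round(r[2]))
sat=(hsv[...,1]>150)
cen(sat&(hsv[...,0]<22)&(hsv[...,2]>120),(265,175,325,240),.006,"amber")
cen((hsv[...,0]>45)&(hsv[...,0]<85)&(hsv[...,1]>100),(300,255,335,295),.052,"green")
w=(hsv[...,1]<60)&(hsv[...,2]>165)
cen(w,(335,198,410,282),.003,"empty")
save(im[160:300,150:420],"crop.png",2.9)
E
```

```text
amber cen [287.2 203.4] [ 0.637  -0.0033] 404 [21.9 21.9] 45
amber rect [287.  203.5] [ 0.6367 -0.0028] 404 [21.9 21.9] 45
green cen [315.8 273.9] [ 0.4345 -0.0827] 108 [11. 11.] 90
green rect [315.5 273.5] [ 0.4355 -0.0819] 108 [11. 11.] 90
empty cen [372.  240.2] [ 0.5313 -0.2471] 2240 [41.9 54.6] 17
empty rect [372.2 240. ] [ 0.5318 -0.2476] 2240 [41.9 54.6] 17
```

View pics/crop.png

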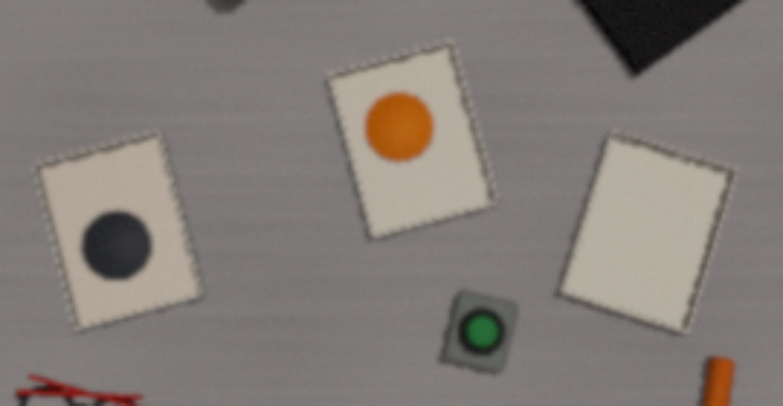

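Request:
{"method": "step_arm", "body": {"rows": [[[0.03, 0.04, 0, 0], [0.03, 0.04, 0, 0], [0.03, 0.04, 0, 0], [0.03, 0.04, 0, 0], [0.03, 0.04, 0, 0], [0.03, 0.04, 0, 0], [0.03, 0.04, 0, 0], [0.03, 0.04, 0, 0], [0, 0, 0, 0], [0, 0, 0, 0]]], "fingers": -1}}

```text
time_s: 1.88
tcp_pos: [0.4403, -0.2544, 0.2314]
ee_rot: [-0.437, 1.981, -1.982]
contact_force: [-0.5, -0.2, -1.8]
grip_width: -0.002
```

The crop shows the amber lens in the white tray at (400,127), the grey lens in the left tray at (116,245), the empty tray on the right at (647,233) and the green button at (482,331). The two cameras agree within 6 mm: lens (0.636,-0.002), tray (0.532,-0.246), button (0.434,-0.081).

Request:
{"method": "step_arm", "body": {"rows": [[[0, 0, 0, 0], [0.02, 0.03, 0, 0], [0.02, 0.03, 0, 0], [0.02, 0.03, 0, 0], [0.02, 0.03, 0, 0], [0.02, 0.03, 0, 0], [0.02, 0.02, 0, 0], [0, 0, 0, 0], [0, 0, 0, 0], [0, 0, 0, 0]]]}}

```text
time_s: 2.72
tcp_pos: [0.5583, -0.0881, 0.231]
ee_rot: [-0.432, 1.986, -1.987]
contact_force: [0.9, -1.1, -0.4]
grip_width: -0.0
```

Request:
{"method": "step_arm", "body": {"rows": [[[0.02, 0.02, 0, 0], [0.02, 0.02, 0, 0], [0.02, 0.02, 0, 0], [0.018, 0.026, 0, 0], [0, 0, -0.02, 0], [0, 0, -0.02, 0], [0, 0, -0.02, 0], [0, 0, -0.02, 0], [0, 0, 0, 0], [0, 0, 0, 0], [0, 0, 0, 0]]]}}

```text
time_s: 3.63
tcp_pos: [0.6374, -0.0019, 0.1524]
ee_rot: [-0.429, 1.985, -1.986]
contact_force: [-0.2, -1.2, 0.5]
grip_width: -0.0
```

```bash
python3 - <<'E'
from h import *
cal=get_calibration("wrist"); s=ctrl.get_state(); im=snapshot("wrist"); save(im,"w1.png",1.2)
hsv=cv2.cvtColor(im,cv2.COLOR_RGB2HSV); m=(hsv[...,1]>150)&(hsv[...,0]<22)&(hsv[...,2]>100)
k,l,st,ce=cv2.connectedComponentsWithStats(m.astype(np.uint8)); i=1+st[1:,4].argmax(); print(st[i],ce[i],at_z(cal,*ce[i],.006),s["tcp_pos"])
E
```

```text
[ 236  145   88   86 5907] [279.59827324 187.63788725] [ 0.63471032 -0.00114618  0.006     ] [ 0.63740067 -0.00187306  0.15237746]
```

View pics/w1.png

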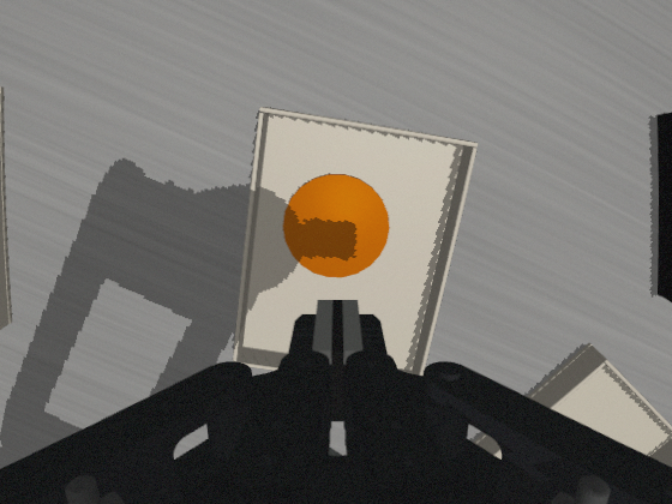

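The wrist view shows the whole amber lens at (336,225), and it measures within 3 mm of the tool axis. Lowering now and holding there.

Request:
{"method": "step_arm", "body": {"rows": [[[-0.002, 0, -0.018, 0], [0, 0, -0.018, 0], [0, 0, -0.018, 0], [0, 0, -0.018, 0], [0, 0, -0.018, 0], [0, 0, -0.018, 0], [0, 0, 0, 0], [0, 0, 0, 0], [0, 0, 0, 0], [0, 0, 0, 0], [0, 0, 0, 0], [0, 0, 0, 0]]]}}

```text
time_s: 4.68
tcp_pos: [0.6359, -0.0004, 0.0446]
ee_rot: [-0.43, 1.983, -1.984]
contact_force: [0.1, 0.6, 0.1]
grip_width: 0.001
```

Request:
{"method": "step_arm", "body": {"rows": [[[0, 0, 0, 0], [0, 0, 0, 0], [0, 0, 0, 0], [0, 0, 0, 0], [0, 0, 0, 0], [0, 0, 0, 0], [0, 0, 0, 0], [0, 0, 0, 0], [0, 0, 0, 0], [0, 0, 0, 0], [0, 0, 0, 0], [0, 0, 0, 0]]]}}

```text
time_s: 5.68
tcp_pos: [0.6351, -0.0003, 0.0433]
ee_rot: [-0.432, 1.984, -1.984]
contact_force: [0.7, -0.1, 0.1]
grip_width: 0.005
```

Request:
{"method": "step_arm", "body": {"rows": [[[0, 0, 0, 0], [0, 0, 0, 0], [0, 0, 0, 0], [0, 0, 0, 0], [0, 0, 0, 0], [0, 0, 0, 0], [0, 0, 0, 0], [0, 0, 0, 0], [0, 0, 0, 0], [0, 0, 0, 0], [0, 0, 0, 0], [0, 0, 0, 0]]]}}

```text
time_s: 6.68
tcp_pos: [0.6351, -0.0003, 0.0433]
ee_rot: [-0.432, 1.984, -1.984]
contact_force: [-0.0, 0.2, 0.4]
grip_width: 0.001
```

Request:
{"method": "step_arm", "body": {"rows": [[[0, 0, 0, 0], [0, 0, 0, 0], [0, 0, 0, 0], [0, 0, 0, 0], [0, 0, 0.02, 0], [0, 0, 0.02, 0], [0, 0, 0.02, 0], [0, 0, 0.02, 0], [0, 0, 0.02, 0], [0, 0, 0, 0], [0, 0, 0, 0]]]}}

```text
time_s: 7.6
tcp_pos: [0.636, -0.0003, 0.1447]
ee_rot: [-0.429, 1.982, -1.984]
contact_force: [-0.2, -0.1, -0.7]
grip_width: -0.001
```

Request:
{"method": "step_arm", "body": {"rows": [[[-0.01, -0.025, 0, 0], [-0.01, -0.025, 0, 0], [-0.01, -0.025, 0, 0], [-0.01, -0.025, 0, 0], [-0.01, -0.025, 0, 0], [-0.01, -0.025, 0, 0], [-0.01, -0.025, 0, 0], [-0.01, -0.025, 0, 0], [-0.01, -0.025, 0, 0], [-0.014, -0.021, 0, 0], [0, 0, 0, 0], [0, 0, 0, 0]]]}}

```text
time_s: 8.6
tcp_pos: [0.5294, -0.2468, 0.1417]
ee_rot: [-0.432, 1.989, -1.985]
contact_force: [0.2, 0.3, 0.1]
grip_width: -0.003
```

```bash
python3 - <<'E'
from h import *
cal=get_calibration("wrist"); s=ctrl.get_state(); im=snapshot("wrist"); save(im,"w2.png",1.2); print(s["tcp_pos"])
for r in spotter.tip_of("tray_empty","wrist"): print(r["conf"],at_z(cal,r["position"][0]*560,r["position"][1]*420,0))
E
```

```text
[ 0.52944106 -0.24678903  0.14173836]
0.61 [ 0.52939745 -0.24617348  0.        ]
```

View pics/w2.png

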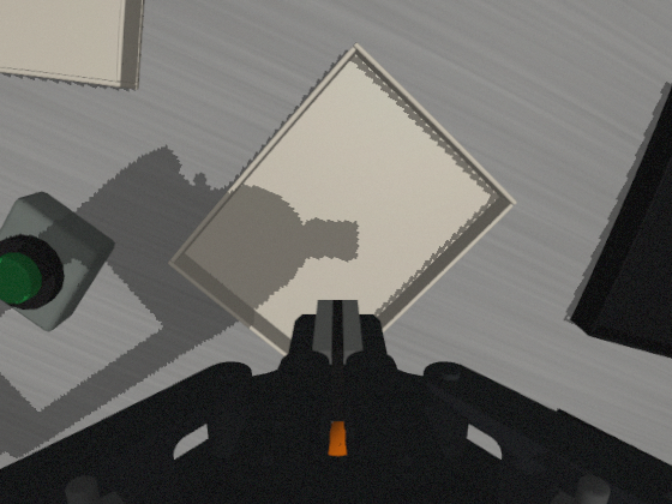

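The wrist view shows the empty tray centred at about (342,228), and its measured middle is within 3 mm of the tool. Lowering and holding.

Request:
{"method": "step_arm", "body": {"rows": [[[0.001, 0, -0.02, 0], [0, 0, -0.02, 0], [0, 0, -0.02, 0], [0, 0, -0.02, 0], [0, 0, -0.02, 0], [0, 0, 0, 0], [0, 0, 0, 0], [0, 0, 0, 0], [0, 0, 0, 0], [0, 0, 0, 0], [0, 0, 0, 0], [0, 0, 0, 0]]]}}

```text
time_s: 9.7
tcp_pos: [0.5325, -0.2466, 0.0442]
ee_rot: [-0.431, 1.983, -1.985]
contact_force: [0.2, -0.0, 0.4]
grip_width: -0.001
```

Request:
{"method": "step_arm", "body": {"rows": [[[0, 0, 0, 0], [0, 0, 0, 0], [0, 0, 0, 0], [0, 0, 0, 0], [0, 0, 0, 0], [0, 0, 0, 0], [0, 0, 0, 0], [0, 0, 0, 0], [0, 0, 0, 0], [0, 0, 0, 0], [0, 0, 0, 0], [0, 0, 0, 0]]]}}

```text
time_s: 10.7
tcp_pos: [0.5321, -0.2463, 0.0433]
ee_rot: [-0.432, 1.985, -1.984]
contact_force: [0.4, 0.1, 0.1]
grip_width: -0.001
```

Request:
{"method": "step_arm", "body": {"rows": [[[0, 0, 0, 0], [0, 0, 0, 0], [0, 0, 0, 0], [0, 0, 0, 0], [0, 0, 0, 0], [0, 0, 0, 0], [0, 0, 0, 0], [0, 0, 0, 0], [0, 0, 0, 0], [0, 0, 0, 0], [0, 0, 0, 0], [0, 0, 0, 0]]]}}

```text
time_s: 11.7
tcp_pos: [0.532, -0.2463, 0.0433]
ee_rot: [-0.432, 1.985, -1.984]
contact_force: [0.5, 1.1, 0.9]
grip_width: -0.0
```

Request:
{"method": "step_arm", "body": {"rows": [[[0, 0, 0, 0], [0, 0, 0, 0], [0, 0, 0, 0], [0, 0, 0, 0], [0, 0, 0.02, 0], [0, 0, 0.02, 0], [0, 0, 0.02, 0], [0, 0, 0.02, 0], [0, 0, 0.02, 0], [0, 0, 0, 0], [0, 0, 0, 0]]]}}

```text
time_s: 12.62
tcp_pos: [0.5329, -0.2467, 0.1445]
ee_rot: [-0.429, 1.981, -1.986]
contact_force: [0.0, -0.2, -0.7]
grip_width: 0.002
```

Request:
{"method": "step_arm", "body": {"rows": [[[-0.01, 0.02, 0, 0], [-0.01, 0.02, 0, 0], [-0.01, 0.02, 0, 0], [-0.01, 0.02, 0, 0], [-0.01, 0.02, 0, 0], [-0.01, 0.02, 0, 0], [-0.01, 0.02, 0, 0], [-0.01, 0.01, 0, 0], [0, 0, 0, 0], [0, 0, 0, 0]]]}}

```text
time_s: 13.45
tcp_pos: [0.4514, -0.0962, 0.1428]
ee_rot: [-0.434, 1.984, -1.984]
contact_force: [0.2, 0.6, 0.3]
grip_width: 0.004
```

```bash
python3 - <<'E'
from h import *
cal=get_calibration("wrist"); s=ctrl.get_state(); im=snapshot("wrist"); save(im,"w3.png",1.2); print(s["tcp_pos"])
hsv=cv2.cvtColor(im,cv2.COLOR_RGB2HSV); m=(hsv[...,1]>100)&(hsv[...,0]<85)&(hsv[...,0]>45)&(hsv[...,2]>50)
k,l,st,ce=cv2.connectedComponentsWithStats(m.astype(np.uint8)); i=1+st[1:,4].argmax(); print(st[i],ce[i],at_z(cal,*ce[i],.052))
E
```

```text
[ 0.45142911 -0.09617272  0.14276955]
[ 226  198   46   45 1593] [248.88700565 220.10232266] [ 0.43279213 -0.08071214  0.052     ]
```

View pics/w3.png

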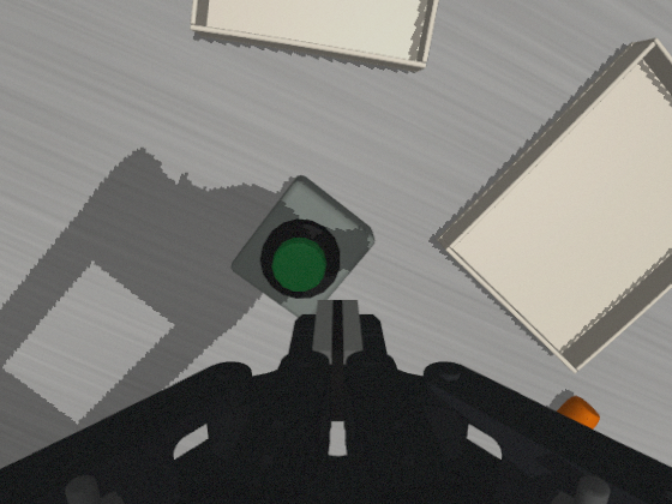

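The button is in view at (300,265) and measures (0.433,-0.081), agreeing with the top camera. Aligning, then lowering to just above it.

Request:
{"method": "step_arm", "body": {"rows": [[[-0.009, 0.008, 0, 0], [-0.009, 0.007, 0, 0], [0, 0, 0, 0], [0, 0, -0.02, 0], [0, 0, -0.02, 0], [0, 0, -0.02, 0], [0, 0, -0.016, 0], [0, 0, 0, 0], [0, 0, 0, 0], [0, 0, 0, 0]]]}}

```text
time_s: 14.33
tcp_pos: [0.4346, -0.0816, 0.0679]
ee_rot: [-0.431, 1.984, -1.985]
contact_force: [0.4, -0.4, -0.3]
grip_width: -0.001
```

Request:
{"method": "step_arm", "body": {"rows": [[[0, 0, -0.005, 0], [0, 0, -0.005, 0], [0, 0, -0.003, 0], [0, 0, -0.003, 0], [0, 0, 0, 0], [0, 0, 0, 0], [0, 0, 0, 0]]]}}

```text
time_s: 14.92
tcp_pos: [0.4341, -0.0813, 0.0514]
ee_rot: [-0.432, 1.984, -1.985]
contact_force: [-0.4, -0.0, 2.3]
grip_width: 0.004
```

Contact begins near z ≈ 0.052. Pressing in 2 mm steps.

Request:
{"method": "step_arm", "body": {"rows": [[[0, 0, -0.002, 0], [0, 0, -0.002, 0], [0, 0, -0.001, 0], [0, 0, 0, 0], [0, 0, 0, 0], [0, 0, 0, 0]]]}}

```text
time_s: 15.42
tcp_pos: [0.4342, -0.0813, 0.0464]
ee_rot: [-0.432, 1.984, -1.985]
contact_force: [0.7, 0.3, 4.3]
grip_width: 0.001
```

Request:
{"method": "step_arm", "body": {"rows": [[[0, 0, -0.001, 0], [0, 0, -0.001, 0], [0, 0, 0, 0], [0, 0, 0, 0], [0, 0, 0, 0], [0, 0, 0, 0]]]}}

```text
time_s: 15.92
tcp_pos: [0.4342, -0.0813, 0.0457]
ee_rot: [-0.431, 1.983, -1.985]
contact_force: [-3.3, 1.4, 21.2]
grip_width: 0.001
```

The force jumped to 21 N at z = 0.0457, which is the end stop. Retreating upward.

Request:
{"method": "step_arm", "body": {"rows": [[[0, 0, 0.005, 0], [0, 0, 0.01, 0], [0, 0, 0.02, 0], [0, 0, 0.02, 0], [0, 0, 0.02, 0], [0, 0, 0.02, 0], [0, 0, 0.02, 0], [0, 0, 0, 0], [0, 0, 0, 0], [0, 0, 0, 0], [0, 0, 0, 0]]]}}

```text
time_s: 16.83
tcp_pos: [0.4329, -0.081, 0.158]
ee_rot: [-0.435, 1.987, -1.984]
contact_force: [-0.2, -0.9, 0.1]
grip_width: 0.003
```

```bash
python3 - <<'E'
from h import *
im=snapshot("side"); save(im[120:360,130:430],"end.png",2.4)
s=ctrl.get_state(); print(s["time_s"],s["tcp_pos"],s["contact_force"])
cal=get_calibration("side")
for n,z in(("lens_amber",.003),("save_top",.052),("tray_empty",0),("lens_grey",.003)):
    for r in spotter.tip_of(n,"side")[:1]: print(n,r["conf"],at_z(cal,r["position"][0]*560,r["position"][1]*420,z)[:2].round(3))
E
```

```text
16.8833 [ 0.43295139 -0.08098534  0.15796444] [-0.63782039 -1.06372803 -0.16769996]
lens_amber 0.78 [0.631 0.012]
save_top 0.43 [ 0.433 -0.096]
tray_empty 0.81 [ 0.518 -0.244]
lens_grey 0.64 [0.515 0.287]
```

View pics/end.png

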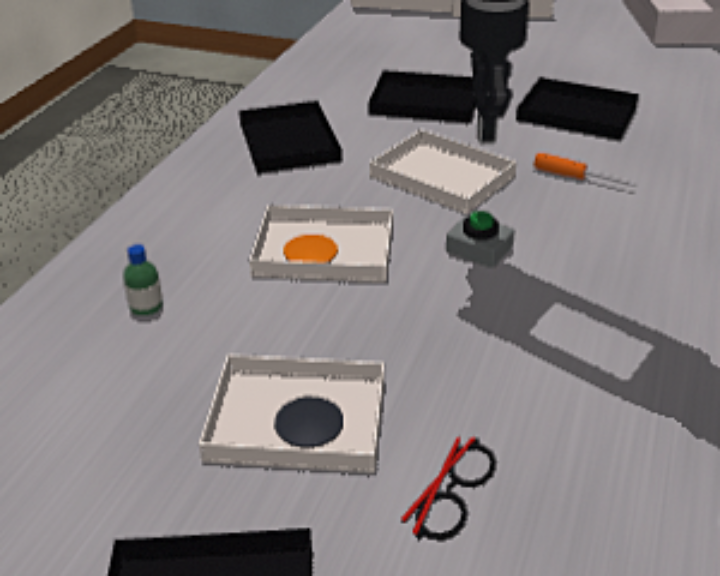

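The end picture shows the button back up at (481,222), the gripper clear above it, and the trays, lenses and other things where they were. The network's points scatter by about 14 mm in this oblique view, but no contact force appeared except at the button. Handing in.

```bash
python3 -c "
from bench import ctrl
print(ctrl.close_job())"
```

```text
the job is handed in; nothing more can be done
None
```

I carried out all three steps in order and handed the job in at about 17 s on the robot's clock; the hand-in gave no verdict.

- **Amber lens:** the fingertips were held for about 2.5 s at z = 0.043 m, about 31 mm above the lens. They stayed within 3 mm of its measured middle.
- **Empty tray:** they were then held for about 2.5 s at z = 0.043 m over the middle of the floor, within about 3 mm of the measured middle.
- **Green button:** I pressed it to its end stop, where the force rose from 4 N to 21 N at z = 0.0457 m, about 6 mm down from 0.052 m. I then backed off to z = 0.158 m.

**Last checks:** the final side picture shows the button up again, and the lenses, trays and other things look unmoved. The measured force was near zero everywhere except at the button.

**Disagreement:** the network's points in that last side picture differ by up to about 15 mm from the earlier ones. I took this as detector noise, because the fixed button box seemed to shift just as much, but I did not measure again to confirm it.

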